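Shut off the studio's compressed air at the covered valve box

ROBOT

A 6-joint arm with a two-finger parallel gripper is mounted at the origin on the work surface. World frame = base frame: x ahead of the robot, y to its left, z up, the work surface at z = 0. Lengths are in m, angles in rad, forces in N, time in s.
With the tool pointing down it reaches from about 0.3 to 0.825 m from the base axis. Payload 5.4 kg.
Tool frame: the origin (TCP) lies at the very end of the fingers, on their centre line; the grasp point (between the pads) lies 19 mm behind it; z points along the fingers, x is the direction in which the jaws open and shut, and the axes are right-handed (so a half turn about z gives the same grasp; the last joint's range is limited). The gripper opens to 92 mm and grips with 3 to 60 N. Pads are 20 mm wide; open, the fingers measure 128 mm over their backs; the gripper's body (75 mm by 189 mm) begins 69 mm behind the grasp point.
Start: joints at [-1.449, 0.158, 1.597, -0, 1.386, -0.21], TCP at [0.187, -0.544, 0.215] pointing down, gripper open.
Joint ranges: [-2.91, 2.91], [-0.94, 2.29], [0.18, 2.7], [-1.29, 4.43], [0.17, 2.64], [-3, 3]. Speed limits (rad/s): [2.57, 2.57, 3.14, 3.14, 3.14, 3.14].

INTERFACE

Orientations are given as a rotation vector (axis times angle).
In Python, from workcell import bot gives the robot as it stands. Calls block until the motion is done:
- bot.goto(position, orientation): joint-space move of the TCP to a pose.
- bot.line_to(position, rot=None, max_speed=0.15): straight line of the TCP; rot=None keeps the orientation; max_speed is the mean speed in m/s.
- bot.set_joints(angles): joint-space move.
- bot.set_gripper(opening, newtons=None): opening from 0.0 (shut) to 1.0 (fully open); newtons is the grip in N (None keeps the last); returns when the fingers have stopped.
- bot.hold(seconds).
- bot.inverse_kinematics(position, orientation): joint angles nearest the present ones, or None.
- bot.read_camera(name): name is "side" or "top"; returns a dict with "pixels" (420x560x3 uint8, blue, green, red), "fx", "fy", "cx", "cy" (pixels), "R" (3x3) and "t" (3): a world point X has camera coordinates R X + t. Camera axes: x right, y down, z forward; pixel columns grow to the right and rows downward; lengths in m; the calibration is good to about 2 mm. A picture is of the moment at which its call begins. There is no depth.
A pose or a line that the arm cannot do raises bot.MotionError and nothing moves.
- bot.job_done(): hands the job in, once; it reports no verdict.
Readings, each from a call of its own:
- bot.current_clock(): time.
- bot.current_joints(): joint angles.
- bot.current_joint_vel(): joint speeds.
- bot.current_effort(): joint torques, N m.
- bot.current_ee_pos(): TCP position.
- bot.current_tool_rot(): TCP orientation.
- bot.current_contact_force(): force on the tool from outside, world axes, zero at the start.
- bot.current_ft_torque(): the same for the moment, N m.
- bot.current_opening(): opening from 0.0 (shut) to 1.0 (fully open).
Only numpy, scipy, OpenCV 4.12 (cv2) and the standard library are available. Lean on these libraries where they do the work, as an engineer would, in place of code of your own. Each camera call takes 0.05 s, during which the arm holds its last target.

TASK

Shut off the compressed air: push the blue cover of the grey valve box all the way aside along its rails, over the closed deck, without lifting it; then, in the uncovered well, push the red handle with the yellow band round until it is fully shut, crosswise to its pipe. Leave the green-handled valve open and everything else on the bench where it is.

Things in the scene. Friction and masses are not known exactly. Their poses are not given: they have to be found in the camera images.
- box: grey fixed valve box, 190 (x) by 556 (y) mm, rim 75 high, rails 8 mm more. Origin on the bench under the middle of the well; x away from the robot, y along its length to the deck, z up; yawed up to 0.25 rad. Open well, 166 (x) by 260 (y) mm inside, at y = -130 to 130 mm, floor at z = 6 mm. Two valves in it: axes at x = 35 mm, y = -55 and 35 mm, marked one in either place
- deck_stop (a point): middle of the stop bar's inner face at the far end of the box's closed flat deck: box y = 404 mm, z = 79 mm. The deck's top is at z = 75 mm and spans box y = 130 to 412 mm
- cover: loose blue steel cover, a plate 173 (x) by 269 (y) by 4 mm, 0.6 kg, flat on the box's rim between the rails (2.5 mm play each side); origin in the middle of its underside, axes as the box's. Starts over the well (origin at box y = 0 to 30 mm); slides to box +y, with a few newtons, until it meets the stop bar at box y = 269 mm
- cover_lip (a point): middle of the cover's upright white lip, half-way up, 94 mm above the bench. The lip stands across the plate's middle: 90 long (x), 6 thick (y), 30 high, its top 109 mm above the bench. Push it towards box +y
- handle_marked (a joint): angle of the marked valve's handle, rad: 0 open (pointing along the pipe, to box -x, towards the robot), 1.57 fully shut against its stop (pointing to box +y). Turns clockwise seen from above. Starts at 0 to 0.25, stays where left; friction 0.15 N m
- marked_pivot (a point): marked valve: point on the handle's upright axis, half-way up the handle (56 mm above the bench). The handle is a straight level bar, red with a yellow band near its free end, 14 mm wide, from z = 47 to 65 mm above the bench, reaching 70 mm from the axis, with a round steel hub of 11 mm radius
- marked_tip (a point): middle of the free end of the red handle, 70 mm from its axis, 56 mm above the bench
- handle_plain (a joint): angle of the other valve's handle (same make, plain green, no band), starts at 0 to 0.08 (open); same meaning; must stay
- plain_tip (a point): middle of the free end of the green handle, 70 mm from its axis, 56 mm above the bench
- tube_a: loose short black open tube, 64 mm across, 50 high, standing near the box's front; origin under its middle; to be left alone
- tube_b: loose short black open tube, 64 mm across, 50 high, standing near the box's front; origin under its middle; to be left alone
- coupling: loose brass coupling, 32 mm across, 45 high, standing behind the box; origin under its middle; to be left alone
- jar: loose amber jar, 72 mm across, 90 high, standing left; origin under its middle; to be left alone
- brush: loose paint brush, lying left, along x; origin under its middle; to be left alone
- screwdriver: loose screwdriver, lying right, along x; origin under its middle; to be left alone
- plaster: loose plaster piece, 80 mm across, 80 high, standing right; origin under its middle; to be left alone

How it is judged:
By the outcome, as a careful person would: the job done as asked, in the order asked, and still so for the second after the job is handed in, with the robot touching nothing.
It also fails if it takes over 50 s, if anything falls off the work surface, if the arm or the gripper's body presses on something with over 40 N, if the wrist force passes 120 N, or if a joint passes its speed limit or range.

## Working session

There is one attempt and no reset: what is moved stays moved. The work goes in short steps, each a Python script; the robot and the scene stay as the last script left them, time stands still between calls to the robot, and variables do not carry over. Pictures are saved under pics/ and viewed, and the job is handed in when it is done.

```bash
mkdir -p pics; ls; python3 - <<'E'
from workcell import bot
import cv2,pickle
for n in("side","top"):
    c=bot.read_camera(n);cv2.imwrite(f"pics/{n}0.png",c["pixels"]);pickle.dump(c,open(f"{n}0.pkl","wb"))
    print(n,c["fx"],c["cx"],c["cy"],c["R"],c["t"])
print(bot.current_clock(),bot.current_tool_rot(),bot.current_opening(),bot.current_contact_force())
E
```

```text
pics
side 451.97958861920205 277.33976594626847 216.02450959150485 [[ 0.99846354 -0.05536694  0.00225143]
 [-0.03227395 -0.61408136 -0.78858257]
 [ 0.04504397  0.78729828 -0.61492476]] [-0.54902354  0.09482466  1.20318437]
top 404.27332091859915 280.00726128026594 208.02838559175086 [[ 0.00304929 -0.99997415  0.0065122 ]
 [-0.9914145  -0.00387435 -0.13069921]
 [ 0.13072106 -0.00605775 -0.99140068]] [-0.00582804  0.56247146  1.42400532]
0.1 [-2.55680101e+00  1.82342967e+00  1.79684180e-03] 1.0002722464972977 [-0.18163432  0.77087874 -0.35328392]
```

View pics/side0.png

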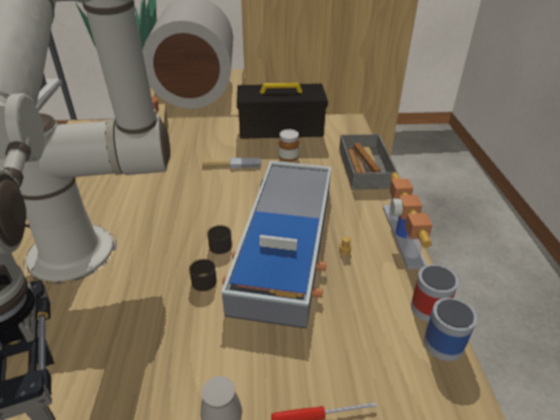

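View pics/top0.png

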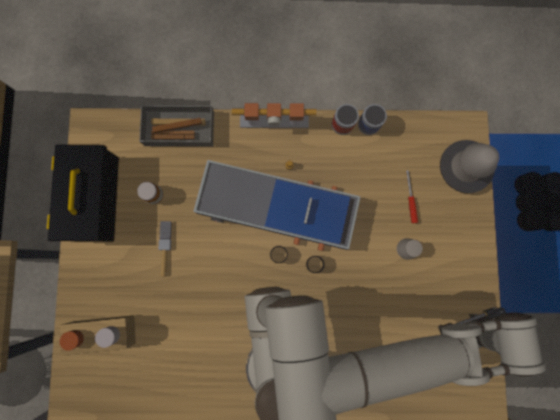

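The side view shows the blue cover around (285,255), its white lip at (278,242) and the deck beyond it at (295,190). In the top view the lip is at (309,210) and the box runs left, which is +y. Next I'll measure the cover, lip and box outline in both views.

```bash
cat > h.py <<'E'
import numpy as np,cv2,pickle
def ray(c,u,v):
    R=np.array(c["R"]);t=np.array(c["t"])
    d=R.T@np.array([(u-c["cx"])/c["fx"],(v-c["cy"])/c["fy"],1.]);return -R.T@t,d/np.linalg.norm(d)
def onz(c,u,v,z):
    o,d=ray(c,u,v);return o+d*(z-o[2])/d[2]
def tri(r):
    A=0;b=0
    for o,d in r:
        P=np.eye(3)-np.outer(d,d);A=A+P;b=b+P@o
    X=np.linalg.solve(A,b);return X,[np.linalg.norm((np.eye(3)-np.outer(d,d))@(X-o)) for o,d in r]
def proj(c,X):
    p=np.array(c["R"])@X+np.array(c["t"]);return np.array([c["fx"]*p[0]/p[2]+c["cx"],c["fy"]*p[1]/p[2]+c["cy"]])
def big(m):
    n,l,s,_=cv2.connectedComponentsWithStats(m.astype(np.uint8));return l==1+np.argmax(s[1:,4])
E
python3 - <<'E'
from h import *
np.set_printoptions(precision=4,suppress=True)
C={}
roi={"side":(215,150,345,330),"top":(180,150,370,260)}
for n in("side","top"):
    c=C[n]=pickle.load(open(n+"0.pkl","rb"));im=c["pixels"];hsv=cv2.cvtColor(im,cv2.COLOR_BGR2HSV)
    x0,y0,x1,y1=roi[n]
    w=np.zeros(im.shape[:2],bool);w[y0:y1,x0:x1]=1
    bl=big(w&(hsv[...,0]>100)&(hsv[...,0]<125)&(hsv[...,1]>150))
    hull=cv2.convexHull(cv2.findContours(bl.astype(np.uint8),0,2)[0][0])
    r=cv2.minAreaRect(hull);ap=cv2.approxPolyDP(hull,5,True)[:,0]
    inb=cv2.fillConvexPoly(np.zeros(im.shape[:2],np.uint8),hull,1)>0
    lip=big(inb&(hsv[...,1]<90)&(hsv[...,2]>110))
    ys,xs=np.nonzero(lip)
    lr=cv2.minAreaRect(np.c_[xs,ys].astype(np.float32))
    print(n,"blue",bl.sum(),ap.tolist(),"lip",xs.mean(),ys.mean(),lip.sum(),lr)
    c["lip"]=(xs.mean(),ys.mean())
    print(" blue corners z.079",[onz(c,*p,.079)[:2].round(4).tolist() for p in ap])
    e=cv2.resize(im[y0-10:y1+10,x0-10:x1+10],None,fx=3.8 if n=="top" else 3,fy=3.8 if n=="top" else 3,interpolation=cv2.INTER_CUBIC);cv2.imwrite(f"pics/{n}0z.png",e)
print(tri([ray(C[n],*C[n]["lip"]) for n in C]))
E
```

```text
side blue 4454 [[256, 213], [317, 219], [304, 291], [231, 282]] lip 277.79954954954957 241.88963963963963 444 ((277.5769348144531, 241.88462829589844), (38.32672882080078, 11.783299446105957), 7.125016689300537)
 blue corners z.079 [[0.4948, 0.0401], [0.6545, 0.0058], [0.5945, -0.2452], [0.4344, -0.2097]]
top blue 440 [[276, 207], [305, 198], [331, 227], [299, 232], [275, 217]] lip 306.18518518518516 214.33333333333334 27 ((306.3529968261719, 214.0882568359375), (1.6977492570877075, 14.55213737487793), 14.03624439239502)
 blue corners z.079 [[0.5605, 0.0105], [0.5929, -0.0915], [0.4909, -0.1818], [0.473, -0.07], [0.5252, 0.0138]]
(array([ 0.5396, -0.0943,  0.0909]), [np.float64(0.00596481793189618), np.float64(0.005964817931896091)])
```

View pics/side0z.png

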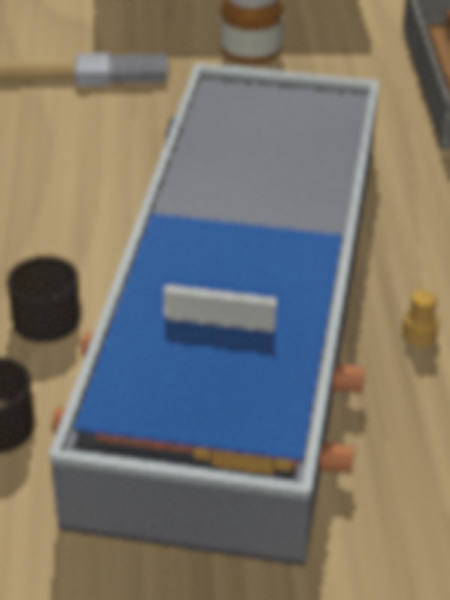

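View pics/top0z.png

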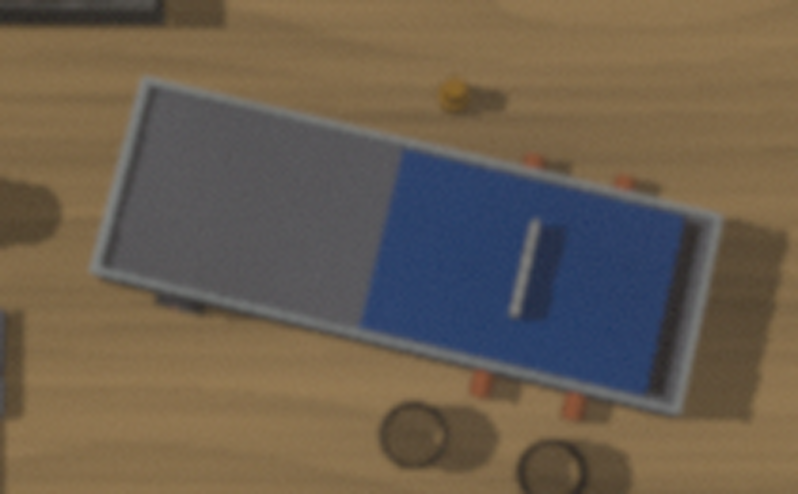

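```bash
python3 - <<'E'
from h import *
for n,p in(("top",(290,215)),("top",(309,210)),("top",(340,220)),("top",(335,195)),("top",(240,200))):
    im=pickle.load(open(n+"0.pkl","rb"))["pixels"];h=cv2.cvtColor(im,cv2.COLOR_BGR2HSV);print(p,im[p[1],p[0]],h[p[1],p[0]])
E
```

```text
(290, 215) [105  64  42] [109 153 105]
(309, 210) [95 88 86] [113  24  95]
(340, 220) [102  64  45] [110 143 102]
(335, 195) [102  66  48] [110 135 102]
(240, 200) [88 86 87] [135   6  88]
```

The zooms show the cover set back a little from the well's -y end. The lip runs across the plate's middle, and both tubes stand on the robot's side. I'll refine with a looser blue mask for the top view.

```bash
python3 - <<'E'
from h import *
np.set_printoptions(precision=4,suppress=True)
C={}
roi={"side":(215,150,345,330),"top":(180,150,370,260)}
for n in("side","top"):
    c=C[n]=pickle.load(open(n+"0.pkl","rb"));im=c["pixels"];hsv=cv2.cvtColor(im,cv2.COLOR_BGR2HSV)
    x0,y0,x1,y1=roi[n]
    w=np.zeros(im.shape[:2],bool);w[y0:y1,x0:x1]=1
    bl=big(w&(hsv[...,0]>100)&(hsv[...,0]<122)&(hsv[...,1]>95))
    hull=cv2.convexHull(cv2.findContours(bl.astype(np.uint8),0,2)[0][0])[:,0]
    P=np.array([onz(c,*p,.079)[:2] for p in hull],np.float32)*1000
    print(n,bl.sum(),"plate rect",cv2.minAreaRect(P))
    inb=cv2.erode(cv2.fillConvexPoly(np.zeros(im.shape[:2],np.uint8),hull,1),np.ones((9,9)))>0
    lip=big(inb&~bl&(hsv[...,1]<80)&(hsv[...,2]>80))
    ys,xs=np.nonzero(lip);r=cv2.minAreaRect(np.c_[xs,ys].astype(np.float32))
    print(" lip",lip.sum(),r);c["lip"]=r[0]
    q=np.array([onz(c,*p,.109 if n=="top" else .094)[:2] for p in np.c_[xs,ys]],np.float32)*1000
    print(" lip plane",cv2.minAreaRect(q))
    # box outline: rails top z=.083
    if n=="top":
        pts=[(181.0+0,0)]
X,e=tri([ray(C[n],*C[n]["lip"]) for n in C]);print("lip",X,e)
# box outer corners picked from zoom
t=C["top"];s=C["side"]
for nm,c,f,o,L in(("top",t,3.8,(170,140),[(144,78),(93,271),(681,412),(721,216)]),("side",s,3,(205,140),[(195,70),(378,83),(308,492),(55,460)])):
    Q=np.array([onz(c,o[0]+(a+.5)/f-.5,o[1]+(b+.5)/f-.5,.083)[:2] for a,b in L]);print(nm,Q.tolist(),cv2.minAreaRect((Q*1000).astype(np.float32)))
E
```

```text
side 4812 plate rect ((544.0771484375, -101.64628601074219), (270.5722351074219, 171.83628845214844), 76.56903839111328)
 lip 460 ((277.4461669921875, 242.4307861328125), (38.20269775390625, 12.403472900390625), 7.125016689300537)
 lip plane ((543.6394653320312, -98.22683715820312), (44.978145599365234, 95.94148254394531), 76.42515563964844)
top 3537 plate rect ((546.6146240234375, -99.535400390625), (268.16876220703125, 169.46420288085938), 76.55442810058594)
 lip 96 ((307.73529052734375, 210.558837890625), (3.6380341053009033, 25.951313018798828), 14.03624439239502)
 lip plane ((544.7745361328125, -98.68087768554688), (12.462093353271484, 89.96356964111328), 75.78971099853516)
lip [ 0.5454 -0.0997  0.095 ] [np.float64(0.000991983840139157), np.float64(0.0009919838401393534)]
top [[0.7268210538191304, 0.25424618021785245], [0.5449654687112245, 0.29623280478444547], [0.41776193836032577, -0.24201985576054744], [0.5984896778485997, -0.282550986125531]] ((572.29150390625, 6.113189697265625), (554.04345703125, 186.6370849609375), 76.70342254638672)
side [[0.5417642592307764, 0.2873496194353916], [0.7271646285135301, 0.25233321579206847], [0.5973258358232918, -0.2850135354204725], [0.418334702767302, -0.24534344580181222]] ((572.7496948242188, 3.494873046875), (554.54345703125, 188.5194091796875), 76.95429229736328)
```

Both views agree: box yaw is about -0.234 rad, its origin is about (0.541,-0.126), and the cover is at box y ≈ 25 mm. The triangulated lip height is 95 mm. Now I'll push the cover with the gripper shut.

```bash
cat >> h.py <<'E'
yaw=np.deg2rad(76.7-90);O=np.array([.5415,-.1255])
ex=np.array([np.cos(yaw),np.sin(yaw)]);ey=np.array([-ex[1],ex[0]])
def W(x,y,z):return [*(O+x*ex+y*ey),z]
def B(p):d=np.array(p[:2])-O;return np.array([d@ex,d@ey,p[2]])
from scipy.spatial.transform import Rotation as Ro
def rv(a): # tool down, tool x at angle a from box x
    c,s=np.cos(yaw+a),np.sin(yaw+a);return Ro.from_matrix(np.array([[c,s,0],[s,-c,0],[0,0,-1]])).as_rotvec()
E
python3 - <<'E'
from h import *
from workcell import bot
for a in(0,np.pi):
    for p in(W(0,-.02,.2),W(0,.26,.087)):print(a,bot.inverse_kinematics(p,rv(a)))
E
```

```text
0 [-4.81018542e-01  1.20990496e-01  1.66769325e+00 -8.88178420e-16
  1.35290891e+00 -2.48889751e-01]
0 [ 1.26664175e-02  3.81957897e-01  1.59043513e+00 -8.88178420e-16
  1.16919963e+00  2.44795208e-01]
3.141592653589793 [-0.48101854  0.1209905   1.66769325  0.          1.35290891  2.8927029 ]
3.141592653589793 [ 1.26664175e-02  3.81957897e-01  1.59043513e+00 -4.44089210e-16
  1.16919963e+00 -2.89679745e+00]
```

```bash
python3 - <<'E'
from h import *
from workcell import bot
np.set_printoptions(precision=3,suppress=True)
bot.set_gripper(0.0)
bot.goto(W(0,-.018,.2),rv(0))
bot.line_to(W(0,-.018,.087),max_speed=.1)
print(bot.current_clock(),B(bot.current_ee_pos()),bot.current_contact_force())
f0=np.array(bot.current_contact_force())
y=-.018
for t in list(np.arange(.01,.211,.04)):
    bot.line_to(W(0,t,.087),max_speed=.08)
    print(bot.current_clock(),B(bot.current_ee_pos()),(np.array(bot.current_contact_force())-f0))
import pickle
pickle.dump(f0,open("f0.pkl","wb"))
c=bot.read_camera("side");cv2.imwrite("pics/side1.png",c["pixels"])
E
```

```text
4.6583 [ 0.001 -0.018  0.088] [ 0.095 -0.238 -0.556]
5.1583 [-0.     0.011  0.087] [-0.199 -0.099  0.914]
5.8083 [-0.     0.051  0.087] [-0.854  0.389  1.276]
6.4583 [-0.     0.091  0.087] [-1.365 -0.167  0.881]
7.1083 [-0.     0.131  0.087] [-0.495  0.363  0.724]
7.7583 [-0.     0.171  0.087] [ 0.121 -0.235  1.526]
8.4083 [-0.     0.211  0.087] [0.404 0.08  0.574]
```

View pics/side1.png

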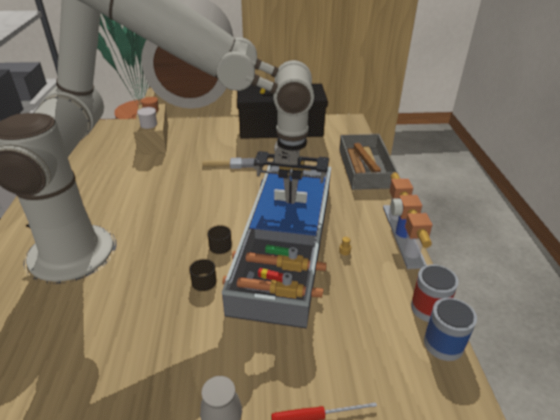

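The cover is sliding straight and its front edge is now near (285,230). The red and yellow handle shows at (270,274), so the marked valve is the one at y = -55; the green handle is at (282,250). I'll go on to the stop in small steps while watching the force.

```bash
python3 - <<'E'
from h import *
from workcell import bot
np.set_printoptions(precision=3,suppress=True)
f0=pickle.load(open("f0.pkl","rb"))
t=.211
bot.line_to(W(0,.240,.087),max_speed=.06);t=.240
while t<.268:
    t+=.002
    bot.line_to(W(0,t,.087),max_speed=.03)
    f=np.array(bot.current_contact_force())-f0;p=B(bot.current_ee_pos())
    print(round(t,3),p,f,f[:2]@ey)
    if abs(f[:2]@ey)>12:break
print(bot.current_clock())
bot.line_to(W(0,t-.025,.087),max_speed=.06)
bot.line_to(W(0,t-.025,.16),max_speed=.15)
bot.goto(W(0,.03,.3),rv(0))
bot.hold(.2)
for n in("side","top"):
    c=bot.read_camera(n);cv2.imwrite(f"pics/{n}2.png",c["pixels"]);pickle.dump(c,open(n+"2.pkl","wb"))
print(bot.current_clock())
E
```

```text
0.242 [-0.     0.242  0.087] [-0.472 -0.439  0.889] -0.5352781028725002
0.244 [0.    0.244 0.087] [-0.626 -2.745  1.114] -2.8150869032785675
0.246 [0.    0.246 0.087] [-0.132 -2.355  0.627] -2.322631069449013
0.248 [0.    0.248 0.087] [-0.641 -2.625 -0.035] -2.701834610422528
0.25 [-0.     0.25   0.087] [-0.005 -2.118  0.156] -2.062486852079281
0.252 [-0.     0.252  0.087] [ 0.617 -3.275  0.346] -3.04486737109454
0.254 [-0.     0.254  0.087] [-0.647 -1.719  0.731] -1.8220465276057634
0.256 [-0.     0.256  0.087] [-0.125 -2.61   0.798] -2.568404983880869
0.258 [-0.     0.258  0.087] [ 0.302 -2.161  0.816] -2.033444331827075
0.26 [-0.     0.259  0.087] [-3.066 -5.873  1.623] -6.420971991724791
0.262 [-0.     0.259  0.087] [ -5.739 -11.98    5.223] -12.978932809431125
11.8583
14.3417
```

View pics/side2.png

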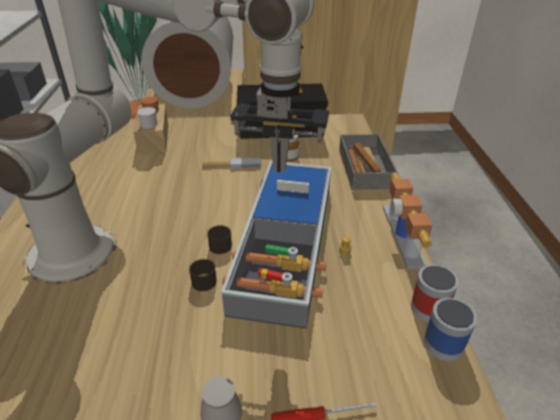

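View pics/top2.png

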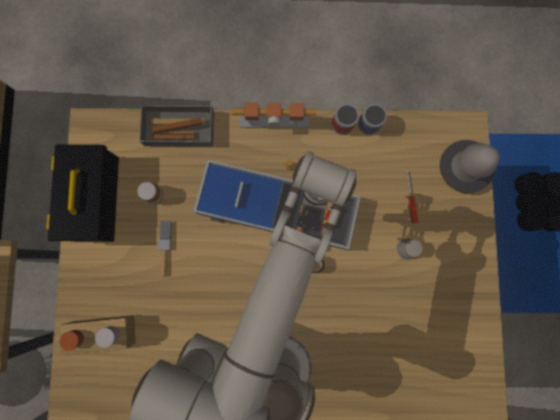

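The force rose to 13 N at the stop, and the cover now lies over the deck with its lip at (292,186) in the side view. The red handle with its band is at (272,274) and the green one at (280,250). I'll check the handle and cover numbers from the side view.

```bash
cat > meas.py <<'E'
from h import *
np.set_printoptions(precision=4,suppress=True)
def meas(c,z=.065):
    im=c["pixels"];hsv=cv2.cvtColor(im,cv2.COLOR_BGR2HSV).astype(int);H,S,V=hsv[...,0],hsv[...,1],hsv[...,2]
    w=cv2.fillConvexPoly(np.zeros(im.shape[:2],np.uint8),np.array([proj(c,np.array(W(x,y,.08))) for x,y in((-.083,-.13),(.083,-.13),(.083,.13),(-.083,.13))]).astype(np.int32),1)>0
    for nm,m in(("red",((H<4)|(H>174))&(S>190)),("yel",(H>24)&(H<34)&(S>170)),("grn",(H>50)&(H<85)&(S>110)),("hub",(S<60)&(V>110))):
        n,l,s,ce=cv2.connectedComponentsWithStats((w&m).astype(np.uint8))
        for i in range(1,n):
            if s[i,4]>5:
                ys,xs=np.nonzero(l==i);q=np.array([B(onz(c,a,b,z)) for a,b in zip(xs,ys)])[:,:2]*1000
                v=np.linalg.eigh(np.cov(q.T))[1][:,1]
                print(nm,s[i,4],ce[i].round(1),"box mm",q.mean(0).round(1),"x",q[:,0].min().round(),q[:,0].max().round(),"y",q[:,1].min().round(),q[:,1].max().round(),"ang",np.arctan2(v[1]*-np.sign(v[0]),abs(v[0])).round(3))
    wb=cv2.fillConvexPoly(np.zeros(im.shape[:2],np.uint8),np.array([proj(c,np.array(W(x,y,.08))) for x,y in((-.095,.05),(.095,.05),(.095,.415),(-.095,.415))]).astype(np.int32),1)>0
    bl=big(wb&(H>100)&(H<122)&(S>95))
    hull=cv2.convexHull(cv2.findContours(bl.astype(np.uint8),0,2)[0][0])[:,0]
    q=np.array([B(onz(c,*p,.079))[:2] for p in hull],np.float32)*1000
    print("cover",cv2.minAreaRect(q))
    return w
E
python3 - <<'E'
from meas import *
c=pickle.load(open("side2.pkl","rb"));meas(c)
cv2.imwrite("pics/side2z.png",cv2.resize(c["pixels"][220:320,225:335],None,fx=5,fy=5,interpolation=cv2.INTER_CUBIC))
for n in [(35,-55),(35,35),(-35,-55)]:print(n,proj(c,np.array(W(n[0]/1e3,n[1]/1e3,.065))))
E
```

```text
red 46 [273.1 276.8] box mm [  2.1 -60.7] x -13.0 19.0 y -66.0 -54.0 ang 0.129
yel 10 [263.6 272.1] box mm [-22.4 -49.6] x -24.0 -21.0 y -59.0 -42.0 ang 1.567
grn 173 [275.8 249.3] box mm [-8.5 33.4] x -37.0 21.0 y 19.0 49.0 ang 0.104
hub 11 [314.5 239. ] box mm [81.1 89. ] x 80.0 82.0 y 70.0 109.0 ang 1.547
hub 63 [292.5 250.5] box mm [32.8 36.3] x 22.0 44.0 y 23.0 50.0 ang 1.477
hub 18 [309.  270.1] box mm [ 80.9 -23.9] x 79.0 82.0 y -50.0 -0.0 ang 1.554
hub 72 [286.7 276.3] box mm [ 32.8 -53.3] x 22.0 45.0 y -68.0 -40.0 ang 1.506
hub 27 [305.5 289.4] box mm [ 80.6 -85.9] x 79.0 82.0 y -115.0 -57.0 ang 1.565
cover ((-3.6295242309570312, 268.3045654296875), (170.49069213867188, 269.4999694824219), 0.016445836052298546)
(35, -55) [287.5507 276.9143]
(35, 35) [293.3447 250.9352]
(-35, -55) [257.82 273.05]
```

View pics/side2z.png

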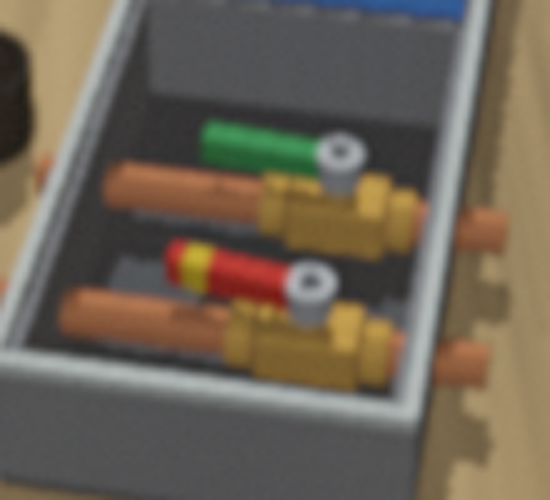

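The cover reads box y = 268 mm, so it is at the stop. The hubs are at (33,-53) and (33,36), and the red handle's angle is about 0.15. I'll push the red handle round on an arc, turning the closed fingers with it.

```bash
python3 - <<'E'
from h import *
from workcell import bot
np.set_printoptions(precision=3,suppress=True)
px,py=.034,-.054;r=.045;Z=.053
def pose(th,gap):
    u=np.array([-np.cos(th),np.sin(th)]);n=np.array([np.sin(th),np.cos(th)])
    q=np.array([px,py])+r*u-(.017+gap)*n
    return W(*q,Z),rv(-th)
print(bot.inverse_kinematics(*pose(0,.03)),bot.inverse_kinematics(*pose(1.57,0)))
p,o=pose(0,.028)
bot.goto([p[0],p[1],.2],o)
bot.line_to([p[0],p[1],.12],max_speed=.15)
bot.line_to(p,max_speed=.08)
f0=np.array(bot.current_contact_force());print(bot.current_clock(),f0,B(bot.current_ee_pos()))
bot.line_to(pose(0,.004)[0],max_speed=.06)
th=0
while th<1.55:
    th=th+.12 if th<1.3 else th+.04
    p,o=pose(th,0)
    bot.line_to(p,rot=o,max_speed=.03 if th>1.3 else .05)
    f=np.array(bot.current_contact_force())-f0
    print(round(th,2),bot.current_clock(),f)
    if np.linalg.norm(f)>20:break
c=bot.read_camera("side");cv2.imwrite("pics/side3.png",c["pixels"]);pickle.dump((th,f0),open("th.pkl","wb"))
E
```

```text
[-0.629  0.287  1.788 -0.     1.066 -0.397] [-0.454  0.331  1.732 -0.     1.078  1.348]
16.7 [0.211 1.017 0.322] [-0.01  -0.099  0.054]
0.12 17.5917 [-0.806 -0.814  0.194]
0.24 17.8583 [-0.335 -1.786 -0.513]
0.36 18.125 [-0.572 -2.761  0.031]
0.48 18.3917 [-1.381 -2.37   0.628]
0.6 18.6583 [-1.378 -1.145  1.047]
0.72 18.925 [-1.876 -1.124  1.451]
0.84 19.1917 [-2.514 -1.429  0.807]
0.96 19.4583 [-2.605 -1.103 -0.513]
1.08 19.725 [-1.088 -0.435 -0.139]
1.2 19.9917 [-2.123 -0.294 -1.281]
1.32 20.3333 [-2.404 -0.64  -1.403]
1.36 20.5833 [-3.928 -0.37  -1.128]
1.4 20.8333 [-3.479  0.276 -0.571]
1.44 21.0833 [-3.308 -0.312 -1.845]
1.48 21.3333 [-3.923  0.419 -1.852]
1.52 21.5833 [-2.505 -0.43  -3.471]
1.56 21.8333 [-3.637  0.725 -2.083]
```

View pics/side3.png

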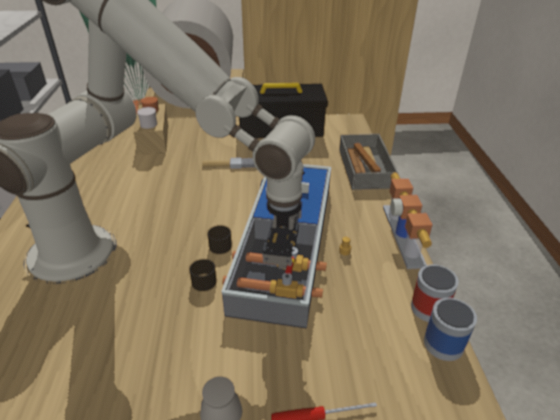

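The handle is nearly round: its red end shows at (291,266), next to the fingers. No stop force has been felt yet, so I'll push in 1 mm steps until it shows.

```bash
python3 - <<'E'
from h import *
from workcell import bot
np.set_printoptions(precision=3,suppress=True)
px,py=.034,-.054;r=.045;Z=.053;th=1.57
_,f0=pickle.load(open("th.pkl","rb"))
x0=px-.017
for k in range(0,11):
    x=x0+k*.001
    bot.line_to(W(x,py+r,Z),rot=rv(-th),max_speed=.02)
    f=np.array(bot.current_contact_force())-f0
    print(k,bot.current_clock(),B(bot.current_ee_pos()),f)
    if abs(f[:2]@ex)>14:break
x-=.02
bot.line_to(W(x,py+r,Z),max_speed=.06)
bot.line_to(W(x,py+r,.2),max_speed=.15)
bot.goto([.3,-.4,.3],rv(-th))
bot.hold(.3)
print(bot.current_clock(),bot.current_contact_force())
for n in("side","top"):
    c=bot.read_camera(n);cv2.imwrite(f"pics/{n}4.png",c["pixels"]);pickle.dump(c,open(n+"4.pkl","wb"))
from meas import *
meas(pickle.load(open("side4.pkl","rb")));print();meas(pickle.load(open("top4.pkl","rb")))
c=pickle.load(open("side4.pkl","rb"))
cv2.imwrite("pics/side4z.png",cv2.resize(c["pixels"][150:330,190:360],None,fx=3.3,fy=3.3,interpolation=cv2.INTER_CUBIC))
E
```

```text
0 22.1333 [ 0.016 -0.009  0.053] [-7.467  0.066  0.17 ]
1 22.3833 [ 0.016 -0.009  0.053] [-9.573  0.605  1.543]
2 22.6333 [ 0.016 -0.009  0.053] [-13.77    0.677   4.25 ]
3 22.8833 [ 0.016 -0.009  0.053] [-16.196   1.49    6.639]
26.1917 [ 0.136 -0.445 -0.082]
grn 170 [276.  249.3] box mm [-8.  33.3] x -36.0 21.0 y 19.0 49.0 ang 0.092
hub 7 [304.7 223.4] box mm [ 48.6 146.9] x 44.0 52.0 y 144.0 149.0 ang 0.149
hub 52 [313.9 239.7] box mm [80.  87.1] x 70.0 82.0 y 7.0 150.0 ang 1.547
hub 10 [248.5 232.5] box mm [-89.3  84.1] x -90.0 -88.0 y 66.0 103.0 ang 1.565
hub 77 [292.6 251.2] box mm [33.3 33.9] x 22.0 44.0 y 14.0 50.0 ang 1.41
hub 51 [306.8 281.8] box mm [ 80.5 -61.5] x 78.0 82.0 y -115.0 -0.0 ang -1.567
hub 100 [286.5 277.9] box mm [ 33.  -58.5] x 21.0 45.0 y -78.0 -41.0 ang 1.435
cover ((-3.6295852661132812, 268.53961181640625), (170.49069213867188, 269.0298156738281), 0.016445836052298546)

red 19 [322.5 205.5] box mm [ 32.9 -21.9] x 29.0 38.0 y -35.0 -10.0 ang -1.513
grn 42 [302.5 212.4] box mm [-7.8 41.3] x -33.0 20.0 y 35.0 49.0 ang 0.12
hub 6 [305.7 199.7] box mm [39.3 40.8] x 33.0 43.0 y 32.0 46.0 ang 1.085
cover ((-1.8938674926757812, 271.11004638671875), (169.06396484375, 265.90185546875), 0.019561631605029106)
```

View pics/side4z.png

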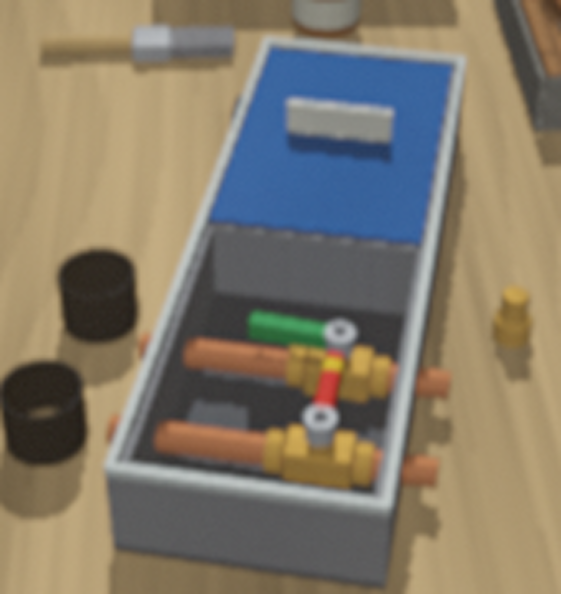

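View pics/top4.png

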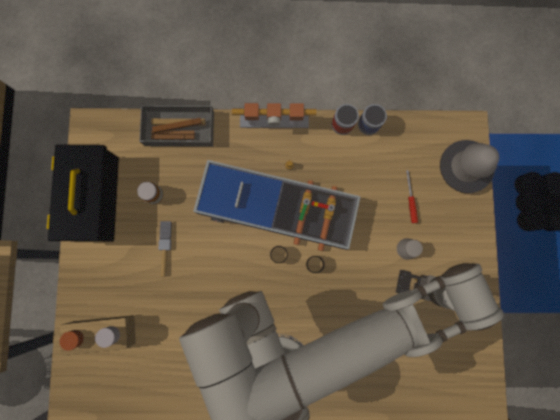

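The red handle now runs from its hub straight along box +y, to about (322,205) in the top view. It met its stop at 16 N. The green handle, cover, tubes and coupling are where they should be, and the arm is clear. Handing in.

```bash
python3 -c "
from workcell import bot
bot.job_done();print(bot.current_clock())"
```

```text
the job is handed in; nothing more can be done
the job is handed in; nothing more can be done
```

The compressed air is shut off and the job is handed in, at about 26 s of the 50 s allowed.

- **Cover:** I pushed it by its lip with the closed fingers until it met the stop bar at about 13 N. It then measured box y = 268–271 mm, against 269 mm expected, and lay flat on the deck.
- **Red handle:** The marked valve was the one at y = -55 mm. I pushed its handle round until the force rose to about 16 N at its stop. In the last top view it pointed along box +y: the colour fit was within about 0.06 rad of crosswise, but from only 19 pixels. The side view's colour mask missed the handle in its new position, though the picture itself shows it crosswise.
- **Green handle:** It was left open, reading 0.104 rad before and 0.092 rad after in the side view, which is within measuring noise. The top view gave 0.12 rad afterwards, also a rough fit on few pixels.
- **Other things:** The tubes, coupling, jar, brush, screwdriver and plaster look unmoved in the last pictures; I judged this by eye rather than measuring. The robot was clear of everything at hand-in.

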